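# Press the stone inlay level into the serving board

## Task

Take the salt shaker out of the serving board's recess and stand it upright on the worktop beside the board. Then push the stone slab along the board into the recess and press it down until it sits fully home and level, flush with the wood. Leave the tins, the mug, the canister, the jar and the spoon around it where they are.

Things in the scene. Friction and masses are not known exactly. Their poses are not given: they have to be found in the camera images.
- board: Wooden serving board, 270 x 140 mm, 29 mm high; stands firm, does not shift. Origin: centre of its underside; x along its length towards the end with the recess, y across, z up. A rectangular recess from x = -6 to +120 mm, y = -54 to +54 mm, 13 mm deep (floor 16 mm above the worktop), has a rim of wood 15 mm wide at the far end, 16 mm at the sides.
- landing (a point): Centre of the board's plain flat top (the landing), 29 mm above the worktop, 70.5 mm from the board's centre on the side away from the recess; the landing runs from the board's end at x = -135 mm to the recess's edge at x = -6 mm (board frame), with nothing raised on it.
- recess (a point): Centre of the recess floor (126 x 108 mm), 57 mm along the board's x from its origin, 16 mm above the worktop; axes as the board's.
- beads (a point): Point 4 mm above the recess floor's centre, level with four sprung white nylon beads, two on each long wall, 36 mm either side of the centre along x, that leave 97 mm between them and give way sideways. The slab does not sink past them by itself: it rests on them 6 to 9 mm high and must be pressed home, 8 to 16 N at the first end, 3 to 10 N at the other; one end pressed alone leaves the other up.
- inlay: Pale stone slab, 120 x 100 x 13 mm, about 0.4 kg. Origin: centre of its underside; x along its 120 mm length, y across, z up. Starts flat on the board's landing, askew by up to 20 degrees. It fits the recess lengthways with 3 mm to spare at each end and 4 mm at each side; seated, its top is level with the board's top (29 mm). Too wide for most grippers: push it by its edges; it slides on the wood.
- salt_shaker: Glass salt shaker with a grey cap, 44 mm diameter, 90 mm tall, about 0.15 kg, standing upright in the recess at the start. Origin: centre of its underside.
- tomato_can: Food tin, 74 mm diameter, 112 mm tall, standing. Origin: centre of its underside. To be left alone.
- bouillon: Canister, 59 mm diameter, 128 mm tall, standing. Origin: centre of its underside. To be left alone.
- mug: White mug, 83 mm body, 115 mm with its handle (along its y), 86 mm tall, standing. Origin: centre of its underside. To be left alone.
- tuna_tin: Flat tin, 86 mm diameter, 40 mm tall. Origin: centre of its underside. To be left alone.
- pepper_jar: Spice jar, 49 mm diameter, 118 mm tall, standing. Origin: centre of its underside. To be left alone.
- teaspoon: Teaspoon, 132 x 26 x 9 mm, lying on the worktop near its left front corner. Origin: its centre, underside. To be left alone.
There are look-alikes about, which are no part of the job. What is shaped like the salt_shaker but red or turquoise is not meant.

How it is judged:
At the end, for the whole second after the job is handed in: The slab lies in the recess: centre of its underside within 2 mm of the floor's height and 8 mm of its centre, parallel to it within 0.02 rad. The salt shaker stands upright (0.15 rad) on the worktop, not on the board (underside within 10 mm of the worktop's height). Both at rest (z of inlay in the frame of recess below 0.002 m and angle between the z axis of inlay and the z axis of recess, either way round below 0.02 rad and horizontal distance between inlay and recess below 0.008 m and height (world z) of salt_shaker between -0.01 and 0.01 m and angle between salt_shaker's own z axis and vertical below 0.15 rad and linear speed of each of salt_shaker, inlay below 0.02 m/s); the robot touches nothing.
It fails at once if a tin, the mug, the canister, the jar or the spoon is shifted more than 30 mm (distance of any of tomato_can, bouillon, mug, tuna_tin, pepper_jar, teaspoon from where it was at the start of the episode above 0.03 m).
It fails at once if a tin, the mug, the canister or the jar is knocked over (tilted more than 0.35 rad) (angle between any of tomato_can, bouillon, mug, tuna_tin, pepper_jar's own z axis and vertical above 0.35 rad).
It also fails if it takes over 72 s, if anything falls off the work surface, if the arm or the gripper's body presses on something with over 40 N, if the wrist force passes 120 N, or if a joint passes its speed limit or range.

## Robot

A 7-joint arm with a two-finger parallel gripper is mounted at the origin on a cart in front of the work surface, level with it; the furniture and walls round the work are solid. World frame = base frame: x ahead of the robot, y to its left, z up, the work surface at z = 0. Lengths are in m, angles in rad, forces in N, time in s.
With the tool pointing down it reaches from about 0.425 to 0.95 m from the base axis. Payload 4.7 kg.
Tool frame: the origin (TCP) lies midway between the tips of the shut fingers; the grasp point (between the pads) lies env.tcp_to_grasp behind it (env.tcp_to_grasp is the distance from the TCP to the grasp point, in m); z points along the fingers, y is the line along which they close (so a half turn about z gives the same grasp; the last joint's range is limited). The gripper opens to 85 mm and grips with 20 to 120 N. Pads are 22 mm wide; open, the fingers measure 114 mm over their backs; the gripper's body (76 mm by 85 mm) begins 54 mm behind the grasp point. The pads swing forward as they close: fully open they stand 13 mm farther back than shut.
Start: joints at [1.148, 0.469, -0.049, 1.532, 0.024, 1.141, -0.082], TCP at [0.259, -0.623, 0.231] pointing down, gripper open.
Joint ranges: [-2.59, 2.59], [-0.33, 1.99], [-1.39, 1.29], [0.1, 2.45], [-1.04, 4.18], [0.21, 1.99], [-2.66, 2.66]. Speed limits (rad/s): [2.57, 2.57, 3.14, 3.14, 3.14, 3.14, 3.14].

## Interface

Orientations are given as a unit quaternion [x, y, z, w].
In Python, from rig import env gives the robot as it stands. Calls block until the motion is done:
- env.reach(position, orientation): joint-space move of the TCP to a pose.
- env.servo_line(position, ori=None, vel=0.15, until_force=None): straight line of the TCP; ori=None keeps the orientation; vel is the mean speed in m/s. With until_force (N) it stops when the force on the tool has changed by that much, and returns True; else False.
- env.move_j(angles): joint-space move.
- env.open_gripper() and env.gripper_close(squeeze=None): open the fingers fully, or close them until they stop; squeeze is the grip in N (None keeps the last).
- env.pause(seconds).
- env.solve_ik(position, orientation): joint angles nearest the present ones, or None.
- env.get_image(name): name is "scene" or "side" or "wrist"; returns (picture, depth): 480x640x3 uint8, red, green, blue; 480x640 float32, m along the optical axis (not along the pixel's ray), 0 where there is no reading.
- env.calibration(name): a dict with "fx", "fy", "cx", "cy" (pixels), "rvec" (rotation vector, rad) and "tvec" (3), from world to camera coordinates, as OpenCV has them. Camera axes: x right, y down, z forward; pixel columns grow to the right and rows downward; lengths in m; the calibration is good to about 2 mm. A picture is of the moment at which its call begins: read the wrist's pose just before it. calibration takes no time and is no camera call; for the wrist camera it gives the pose at the moment of the call.
A pose or a line that the arm cannot do raises env.Unreachable and nothing moves.
- env.finish_job(): hands the job in; it is judged then, once.
Trained networks look in the newest picture that a camera, given by its name, has taken for a name from the list of things; names that differ only in an ending like _2 or _b are one class to them, and where a whole thing is asked for, a point or a joint stands for the part that bears it (a point fixed in the world has none). Each returns a list of dicts, best first, with "score" (0 to 1); they miss things now and then, are a little off and sometimes report something else, mostly with a low value. They report only what shows in the picture. A call takes as long as a camera call. They do not tell look-alikes from the thing itself.
- env.look_for(camera, target): "bbox" ([left, top, width, height] in pixels, round what is visible of it).
- env.place_of(camera, target): "pixel" ([column, row] in pixels: a listed point, or the origin of a listed thing).
Readings, each from a call of its own:
- env.read_clock(): time.
- env.read_joint_positions(): joint angles.
- env.read_dq(): joint speeds.
- env.read_joint_efforts(): joint torques, N m.
- env.read_position(): TCP position.
- env.read_orientation(): TCP orientation.
- env.read_wrist_force(): force on the tool from outside, world axes, zero at the start.
- env.read_ft_torque(): the same for the moment, N m.
- env.read_gripper_width(): finger opening in m.
- env.read_finger_force(): force on a finger pad.
Only numpy, scipy, OpenCV 4.12 (cv2) and the standard library are available. Lean on these libraries where they do the work, as an engineer would, in place of code of your own. Each camera call takes 0.05 s, during which the arm holds its last target. There are 200 camera calls.

## Working session

There is one attempt and no reset: what is moved stays moved. The work goes in short steps, each a Python script; the robot and the scene stay as the last script left them, time stands still between calls to the robot, and variables do not carry over. Pictures are saved under pics/ and viewed, at most 10 in all, crops included, and the job is handed in when it is done.

```bash
ls; mkdir -p pics; cat > h.py <<'E'
import numpy as np, cv2
from rig import env
from scipy.spatial.transform import Rotation as R
def cal(n):
    c=env.calibration(n); K=np.array([[c["fx"],0,c["cx"]],[0,c["fy"],c["cy"]],[0,0,1]],float)
    Rm=cv2.Rodrigues(np.array(c["rvec"],float))[0]; return K,Rm,np.array(c["tvec"],float).ravel()
def cloud(d,C):
    K,Rm,t=C; v,u=np.mgrid[:480,:640]
    P=np.stack([(u-K[0,2])/K[0,0]*d,(v-K[1,2])/K[1,1]*d,d],-1)
    W=(P-t)@Rm; W[d<=0]=np.nan; return W
def onplane(px,z,C):
    K,Rm,t=C; r=Rm.T@np.linalg.inv(K)@np.array([px[0],px[1],1.]); o=-Rm.T@t
    return o+r*(z-o[2])/r[2]
def down(yaw): # tool z down, tool y axis at angle yaw+90deg
    return (R.from_euler('z',yaw)*R.from_euler('x',np.pi)).as_quat()
def snap(n,f=None):
    C=cal(n); im,d=env.get_image(n)
    if f: cv2.imwrite(f,im[:,:,::-1])
    return im,d,C
E
python3 - <<'E'
from h import *
print(env.tcp_to_grasp, env.read_position(), env.read_orientation(), env.read_clock())
ims=[]
for n in ("scene","side"):
    im,d,C=snap(n,f"pics/{n}0.png"); W=cloud(d,C); np.save(f"/tmp/{n}.npy",W)
    print(n,"cam at",-C[1].T@C[2])
    for t,z in [("board",0),("inlay",.029),("salt_shaker",.016),("landing",.029),("recess",.016),("tomato_can",0),("bouillon",0),("mug",0),("tuna_tin",0),("pepper_jar",0),("teaspoon",0)]:
        for r in env.place_of(n,t)[:4]:
            print(t,round(r["score"],2),np.round(r["pixel"]),np.round(onplane(r["pixel"],z,C),3))
E
```

```text
pics
0.0187 [ 0.25881444 -0.62280287  0.23026744] [ 9.80671847e-01  1.95657414e-01 -2.15012944e-04 -9.26935001e-04] 0.0
scene cam at [-0.03801352  1.09039099  0.63220859]
board 0.66 [331. 258.] [0.552 0.217 0.   ]
inlay 0.95 [356. 237.] [0.527 0.156 0.029]
inlay 0.21 [330. 258.] [0.527 0.259 0.029]
salt_shaker 0.84 [403. 229.] [0.469 0.049 0.016]
salt_shaker 0.61 [335. 332.] [0.395 0.44  0.016]
salt_shaker 0.6 [317. 261.] [0.554 0.265 0.016]
landing 0.6 [356. 233.] [0.536 0.143 0.029]
recess 0.57 [315. 263.] [0.552 0.275 0.016]
tomato_can 0.59 [291. 222.] [0.723 0.133 0.   ]
bouillon 0.66 [429. 265.] [0.364 0.131 0.   ]
mug 0.59 [386. 302.] [0.376 0.297 0.   ]
mug 0.43 [333. 257.] [0.549 0.214 0.   ]
tuna_tin 0.73 [243. 301.] [0.605 0.44  0.   ]
tuna_tin 0.61 [358. 234.] [0.559 0.095 0.   ]
pepper_jar 0.85 [239. 249.] [0.743 0.295 0.   ]
teaspoon 0.72 [396. 347.] [0.298 0.402 0.   ]
side cam at [0.5420927  0.93349673 0.66938326]
board 0.88 [310. 250.] [0.544 0.211 0.   ]
board 0.63 [390. 230.] [0.363 0.145 0.   ]
inlay 0.85 [318. 220.] [0.526 0.146 0.029]
salt_shaker 0.94 [313. 265.] [0.54  0.274 0.016]
salt_shaker 0.8 [332. 197.] [0.492 0.04  0.016]
salt_shaker 0.77 [387. 326.] [0.407 0.43  0.016]
recess 0.63 [306. 265.] [0.553 0.275 0.016]
tomato_can 0.61 [233. 231.] [0.719 0.148 0.   ]
bouillon 0.93 [388. 228.] [0.367 0.138 0.   ]
mug 0.69 [395. 279.] [0.373 0.298 0.   ]
tuna_tin 0.7 [276. 335.] [0.606 0.434 0.   ]
pepper_jar 0.83 [218. 280.] [0.728 0.3   0.   ]
pepper_jar 0.63 [311. 266.] [0.543 0.259 0.   ]
teaspoon 0.96 [443. 319.] [0.299 0.402 0.   ]
```

View pics/side0.png

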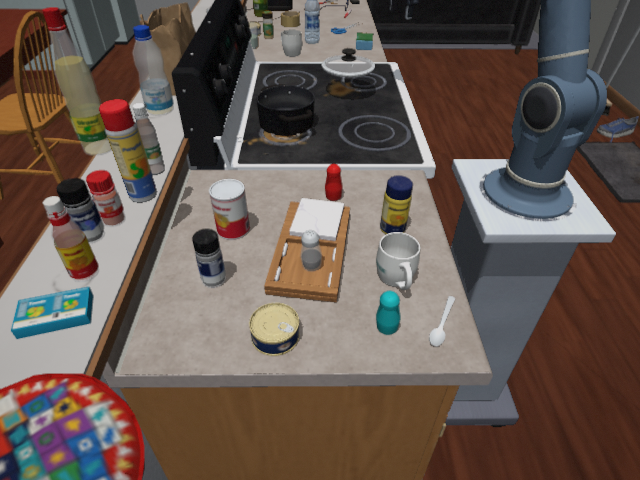

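```bash
python3 - <<'E'
import cv2
a=cv2.imread("pics/side0.png")[150:350,210:470]
cv2.imwrite("pics/crop0.png",cv2.resize(a,None,fx=3,fy=3,interpolation=cv2.INTER_CUBIC))
E
```

```text
(no output)
```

View pics/crop0.png

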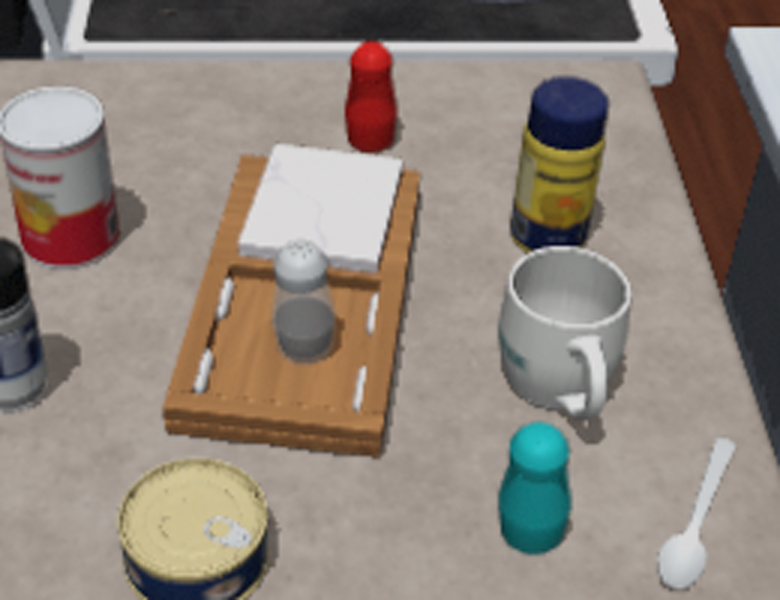

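The view shows the target shaker, clear glass with a grey cap, in the recess at (312,255). The look-alikes are a red one at (333,182) and a turquoise one at (388,312). I choose the clear one, and the crop confirms it. The slab is at (318,220), slightly askew on the landing.

Next I fit the geometry from depth.

```bash
python3 - <<'E'
import numpy as np,cv2
for n in ("scene","side"):
    W=np.load(f"/tmp/{n}.npy"); 
    im=cv2.imread(f"pics/{n}0.png")
    box=(W[...,0]>.42)&(W[...,0]<.66)&(W[...,1]>.06)&(W[...,1]<.37)
    print(n,"table z",np.nanmedian(W[...,2][(W[...,0]>.45)&(W[...,0]<.65)&(W[...,1]>.38)&(W[...,1]<.5)]))
    z=W[...,2]
    for nm,lo,hi in [("boardtop",.024,.034),("slab",.038,.047),("recess",.012,.020),("cap",.088,.115)]:
        m=(box&(z>lo)&(z<hi)).astype(np.uint8)
        k,l,s,_=cv2.connectedComponentsWithStats(m)
        if nm!="boardtop": m=(l==1+np.argmax(s[1:,4])).astype(np.uint8) if k>1 else m
        P=W[m>0]
        if len(P)<5: print(nm,len(P));continue
        (c,sz,a)=cv2.minAreaRect((P[:,:2]*1000).astype(np.float32))
        print(nm,len(P),"med z",np.round(np.median(P[:,2]),4),"rect",np.round(c,1),np.round(sz,1),round(a,1),"mean",np.round(P.mean(0),4))
    for nm,lo,hi in [("topz",.06,.14)]:
        P=W[(z>.03)&(W[...,0]>.25)&(W[...,0]<.8)&(W[...,1]>0)&(W[...,1]<.5)]
E
```

```text
scene table z -7.41715211281386e-05
boardtop 1758 med z 0.0288 rect [544.6 220.7] [273.  145.9] 81.2 mean [0.5323 0.2598 0.0287]
slab 1302 med z 0.042 rect [528.9 148.6] [124.2 107.3] 77.4 mean [0.5268 0.1525 0.0419]
recess 923 med z 0.0162 rect [560.  265.8] [117.1  98.3] 81.5 mean [0.5559 0.2778 0.0163]
cap 194 med z 0.0986 rect [541.9 281. ] [33.6 29.4] 67.4 mean [0.5408 0.2845 0.0981]
side table z -0.00149421030958969
boardtop 2231 med z 0.029 rect [543.4 218.5] [274.3 140.5] 81.2 mean [0.5486 0.2545 0.0288]
slab 1553 med z 0.0422 rect [528.5 147.3] [124.9 100. ] 78.4 mean [0.5283 0.1501 0.0421]
recess 1508 med z 0.0162 rect [551.6 267.5] [119.  107.4] 81.4 mean [0.5543 0.2766 0.0163]
cap 219 med z 0.0995 rect [545.7 279.7] [32.6 29.1] 2.2 mean [0.545  0.2836 0.0989]
```

```bash
python3 - <<'E'
from h import *
q=down(0); q2=down(np.pi)
g=env.tcp_to_grasp
for p in [(.543,.280,.22),(.543,.280,.071-g),(.495,.44,.055-g)]:
    print([None if s is None else np.round(s,2) for s in (env.solve_ik(p,q),env.solve_ik(p,q2))])
W=np.load("/tmp/side.npy"); im=cv2.imread("pics/side0.png").astype(int)
m=(im[...,2]>120)&(im[...,1]<60)&(im[...,0]<60)&(W[...,0]>.4)&(W[...,0]<.6)&(W[...,1]<.1)&(W[...,1]>0); print("red",np.nanmin(W[m],0),np.nanmax(W[m],0))
m=(im[...,0]>120)&(im[...,2]<60)&(W[...,0]>.35)&(W[...,0]<.5)&(W[...,1]>.35); print("turq",np.nanmin(W[m],0),np.nanmax(W[m],0))
z=W[...,2]
for lo in np.arange(.02,.11,.01):   # shaker profile, target
    m=(abs(W[...,0]-.543)<.035)&(abs(W[...,1]-.28)<.03)&(z>lo)&(z<lo+.01)
    if m.sum(): print(round(lo,2),m.sum(),np.round(np.percentile(W[m],[3,97],axis=0)[:,:2],4).tolist())
E
```

```text
[array([ 0.08,  0.52, -0.88,  1.67,  0.43,  1.16, -2.48]), array([ 0.21,  0.62, -1.12,  1.66,  0.59,  1.24,  0.53])]
[array([-0.14,  0.64, -0.56,  1.82,  0.45,  0.82, -2.5 ]), array([ 0.14,  0.83, -1.03,  1.8 ,  0.83,  1.02,  0.35])]
[array([-1.02,  0.67,  0.33,  1.74, -0.29,  0.78, -2.12]), array([-0.17,  0.89, -0.97,  1.68,  0.83,  1.04,  0.14])]
red [0.47319872 0.00655634 0.02236004] [0.50689703 0.04145074 0.0916894 ]
turq [0.39535242 0.40994258 0.03059636] [0.42582347 0.44029179 0.09122169]
0.02 57 [[0.5244, 0.2796], [0.5598, 0.2954]]
0.03 64 [[0.5232, 0.2807], [0.5609, 0.2964]]
0.04 76 [[0.5239, 0.282], [0.5628, 0.2972]]
0.05 94 [[0.5234, 0.2784], [0.5626, 0.2966]]
0.06 94 [[0.5255, 0.2775], [0.5625, 0.2948]]
0.07 78 [[0.5275, 0.2784], [0.5603, 0.2934]]
0.08 54 [[0.5296, 0.2822], [0.559, 0.2943]]
0.09 103 [[0.5296, 0.2754], [0.5601, 0.2936]]
0.1 104 [[0.5334, 0.2678], [0.5562, 0.2894]]
```

```bash
python3 - <<'E'
from h import *
q=down(np.pi); g=env.tcp_to_grasp
x,y=.544,.278
env.reach((x,y,.22),q)
env.servo_line((x,y,.080-g),vel=.12)
env.gripper_close(squeeze=30)
print("w",env.read_gripper_width(),env.read_finger_force(),env.read_clock())
env.servo_line((x,y,.20),vel=.12)
print("w",env.read_gripper_width())
env.servo_line((.495,.44,.20),vel=.15)
env.servo_line((.495,.44,.075-g),vel=.12)
print(env.read_wrist_force(),env.read_position())
print("touch",env.servo_line((.495,.44,.060-g),vel=.03,until_force=2.5),env.read_position(),env.read_clock())
E
```

```text
w 0.03564677536825993 29.307635917357402 6.4917
w 0.03561950405177013
[-0.22208231 -0.02207274 -0.04928081] [0.49534885 0.44063455 0.05732461]
touch True [0.49524591 0.44005905 0.04553779] 10.8417
```

```bash
python3 - <<'E'
from h import *
env.open_gripper()
env.servo_line((.495,.44,.20),vel=.12)
env.reach((.50,.20,.36),down(np.pi))
im,d,C=snap("wrist","pics/w1.png"); W=cloud(d,C); np.save("/tmp/w1.npy",W)
im,d,C2=snap("side","pics/side1.png"); np.save("/tmp/side.npy",cloud(d,C2))
for t,z in (("salt_shaker",0),("inlay",.029),("recess",.016)):
    print(t,[(round(r["score"],2),np.round(onplane(r["pixel"],z,C2),3)) for r in env.place_of("side",t)])
print(env.read_clock())
z=W[...,2]
print(np.nanmin(W.reshape(-1,3),0),np.nanmax(W.reshape(-1,3),0))
for nm,lo,hi in [("board+",.024,.034),("slab",.038,.047),("recess",.012,.020)]:
    m=((z>lo)&(z<hi)&(W[...,0]>.42)&(W[...,0]<.68)&(W[...,1]>.03)&(W[...,1]<.38)).astype(np.uint8)
    if nm!="board+":
        k,l,s,_=cv2.connectedComponentsWithStats(m); m=l==1+np.argmax(s[1:,4])
    P=W[m>0]; c,sz,a=cv2.minAreaRect((P[:,:2]*1000).astype(np.float32)); print(nm,len(P),np.median(P[:,2]),np.round(c,1),np.round(sz,1),a)
E
```

```text
salt_shaker [(0.9, array([0.493, 0.44 , 0.   ])), (0.84, array([0.49 , 0.018, 0.   ])), (0.61, array([0.404, 0.417, 0.   ]))]
inlay [(0.77, array([0.524, 0.153, 0.029]))]
recess [(0.74, array([0.55 , 0.276, 0.016]))]
14.1833
[ 0.04766719 -0.32087415 -0.92552709] [0.9363942  1.36580954 0.4531907 ]
board+ 6809 0.029121434101601062 [538.4 188.9] [334.3 140.7] 81.19113159179688
slab 6979 0.04219655325740125 [528.4 148.5] [120.1 100.3] 78.57427978515625
recess 6485 0.016172735261540973 [553.3 277. ] [126.  106.6] 81.25965118408203
```

View pics/w1.png

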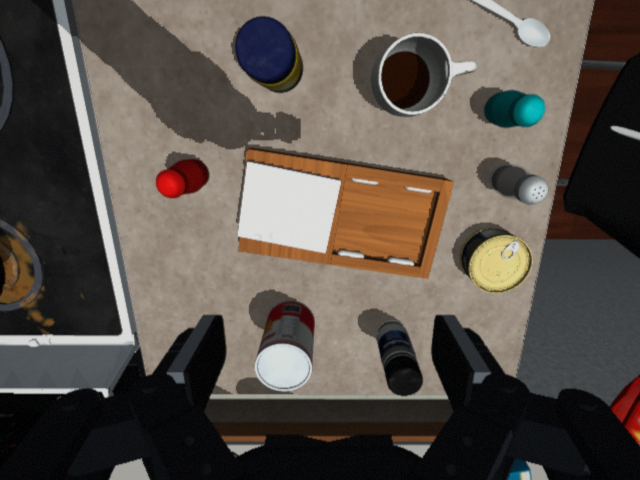

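The wrist view shows the shaker standing upright on the worktop at (525,182). The slab at (290,207) is 5 mm off laterally and 2.6° askew, and the recess at (388,222) is empty. I nudge the slab sideways first, then push it from behind with the fingers open.

```bash
cat >> h.py <<'E'
A=np.radians(81.22); RC=np.array([.5533,.2770]); e1=np.array([np.cos(A),np.sin(A)]); e2=np.array([-np.sin(A),np.cos(A)])
def B(x,y,z): # recess-frame mm (x,y), world z m -> world
    p=RC+x*.001*e1+y*.001*e2; return (p[0],p[1],z)
QS=down(A+np.pi/2)      # tool y along board
QP=down(A); QP2=down(A+np.pi)   # tool y across board
def slab(f=None,cam="wrist"):
    im,d,C=snap(cam,f); W=cloud(d,C); D=W[...,:2]-RC; u=D@e1*1000; v=D@e2*1000; z=W[...,2]
    m=(im.min(2)>150)&(im.max(2).astype(int)-im.min(2)<40)&(abs(v)<68)&(u>-220)&(u<70)&(z>.015)&(z<.056)
    k,l,s,_=cv2.connectedComponentsWithStats(m.astype(np.uint8)); m=l==1+np.argmax(s[1:,4])
    P=np.stack([u[m],v[m]],-1).astype(np.float32); c,sz,a=cv2.minAreaRect(P)
    G=np.c_[u[m],v[m],np.ones(m.sum())]; pl=np.linalg.lstsq(G,z[m]*1000,rcond=None)[0]
    print("slab c",np.round(c,1),"size",np.round(sz,1),"ang",round(a,2),"z@c",round(pl@[c[0],c[1],1],1),"tilt x,y rad",np.round(pl[:2],4))
E
python3 - <<'E'
from h import *
env.gripper_close()
slab()
for n,q in (("QS",QS),("QP",QP),("QP2",QP2)):
    for p in (B(-131,80,.034),B(-210,0,.021),B(-63,0,.021)):
        s=env.solve_ik(p,q); print(n,None if s is None else np.round(s,2))
env.reach(B(-131,80,.12),QS)
env.servo_line(B(-131,80,.034))
env.servo_line(B(-131,61,.034),vel=.05)
print(env.read_position(),B(-131,61,.034),env.read_wrist_force())
env.servo_line(B(-131,72,.034),vel=.1)
env.servo_line(B(-131,72,.15))
env.open_gripper()
env.reach((.50,.20,.36),down(np.pi)); slab()
print(env.read_clock())
E
```

```text
slab c [-130.9    1.8] size [105.8 119.7] ang 87.19 z@c 42.1 tilt x,y rad [0.     0.0082]
QS [ 0.26  0.61 -0.88  2.12  0.71  0.74  0.33]
QS [ 0.43  0.69 -0.86  2.02  0.75  0.78  0.54]
QS [ 0.16  0.76 -0.86  1.88  0.76  0.86  0.32]
QP [ 0.08  0.52 -0.63  2.12  0.51  0.64 -1.06]
QP [ 0.25  0.59 -0.6   2.03  0.53  0.67 -0.85]
QP [-0.03  0.66 -0.57  1.89  0.51  0.74 -1.04]
QP2 [ 0.43  0.77 -1.15  2.11  0.94  0.91  1.71]
QP2 [ 0.61  0.87 -1.17  2.01  1.    0.99  1.91]
QP2 [ 0.32  0.93 -1.15  1.88  1.    1.05  1.73]
[0.47348612 0.15677334 0.0340511 ] (np.float64(0.4730188608794947), np.float64(0.1568461873201101), 0.034) [-0.01480074 -0.22887441  0.14584399]
slab c [-130.9   -3.3] size [105.  119.8] ang 87.62 z@c 42.1 tilt x,y rad [-0.0002  0.0061]
20.125
```

```bash
sed -i 's/def slab(f=None,cam="wrist")/def slab(f=None,cam="wrist",zlo=.038)/; s/(z>.015)&(z<.056)/(z>zlo)\&(z<.056)/' h.py
python3 - <<'E'
from h import *
slab()
env.reach(B(-212,0,.14),QP)
env.servo_line(B(-212,0,.021))
env.servo_line(B(-205,0,.021),vel=.05)
env.servo_line(B(-145,0,.021),vel=.06)
print(env.read_position(),B(-145,0,.021),env.read_wrist_force())
slab(cam="side")
env.get_image("wrist"); slab("pics/w2.png")
print(env.read_clock())
E
```

```text
slab c [-130.6   -0.7] size [ 99.9 119.4] ang 87.75 z@c 42.2 tilt x,y rad [-0.0002  0.0009]
[0.53129011 0.13408756 0.02103763] (np.float64(0.531167073822413), np.float64(0.13369915011132183), 0.021) [-0.4170465  -0.41841683 -1.04312365]
slab c [-73.3   2. ] size [100.  123.7] ang 89.67 z@c 42.1 tilt x,y rad [-0.0034  0.0004]
slab c [-80.4   1.2] size [104.7 100.1] ang 0.08 z@c 42.5 tilt x,y rad [-0.0003  0.001 ]
24.025
```

View pics/w2.png

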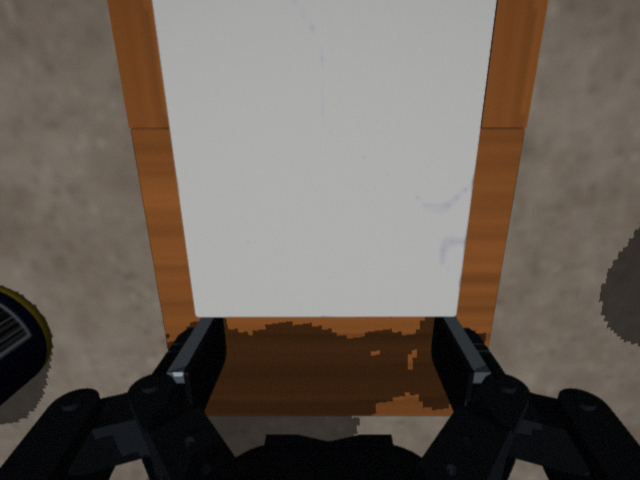

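The wrist view shows the slab square to the board, with both fingers flat against its rear edge at row 317. I continue into the recess.

```bash
python3 - <<'E'
from h import *
for x in (-110,-73):
    r=env.servo_line(B(x,0,.021),vel=.05,until_force=12)
    print(x,r,((np.array(env.read_position()[:2])-RC)*1000)@e1,env.read_wrist_force())
    slab(cam="side",zlo=.022)
slab("pics/w3.png",zlo=.022)
cv2.imwrite("pics/s3.png",env.get_image("side")[0][170:320,230:400,::-1].repeat(3,0).repeat(3,1))
print(env.read_clock())
E
```

```text
-110 False -109.19712183604483 [-1.17209055  0.44933384  0.1688352 ]
slab c [-23.3   0.9] size [150.7 107.1] ang 0.17 z@c 35.9 tilt x,y rad [-0.1512  0.0037]
-73 False -75.25326194357443 [-0.1467922  -5.66884797 -0.93244544]
slab c [-4.5  1.1] size [107.8 121.2] ang 89.68 z@c 37.1 tilt x,y rad [-0.1464  0.0011]
slab c [-8.8  0.5] size [108.8 107.8] ang 89.88 z@c 38.6 tilt x,y rad [-0.1469  0.002 ]
25.9667
```

View pics/s3.png

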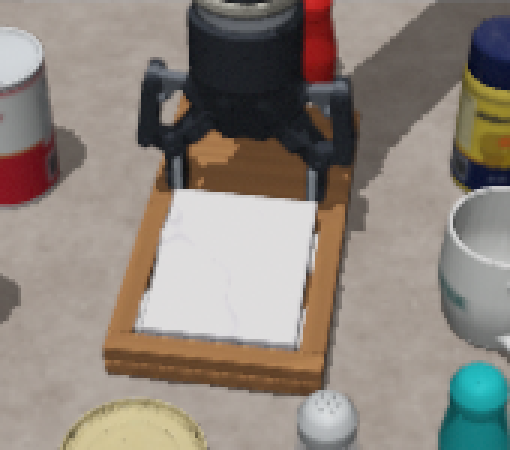

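The crop shows the slab inside the recess outline with its front end down. The rear is held up by the fingers at about (245,190). I back off and let it settle.

```bash
python3 - <<'E'
from h import *
env.servo_line(B(-90,0,.021),vel=.05)
slab(cam="side",zlo=.022)
env.servo_line(B(-90,0,.15))
env.gripper_close()
env.reach((.50,.24,.36),down(np.pi))
slab("pics/w4.png",zlo=.022); slab(cam="side",zlo=.022); slab(zlo=.0305)
print(env.read_clock())
im=cv2.imread("pics/w4.png"); cv2.imwrite("pics/w4c.png",cv2.resize(im[110:330,200:480],None,fx=2.7,fy=2.7))
E
```

```text
slab c [-5.4  1. ] size [107.6 123.1] ang 89.98 z@c 35.2 tilt x,y rad [-0.1107 -0.0003]
slab c [-3.6 -1.4] size [105.4 119.1] ang 89.89 z@c 35.4 tilt x,y rad [-0.1108  0.0074]
slab c [-5.7  1. ] size [107.9 122.6] ang 89.9 z@c 35.3 tilt x,y rad [-0.1101 -0.0012]
slab c [-7.1  1.3] size [ 99.7 112.4] ang 89.94 z@c 36.0 tilt x,y rad [-0.108   0.0019]
29.8417
```

View pics/w4c.png

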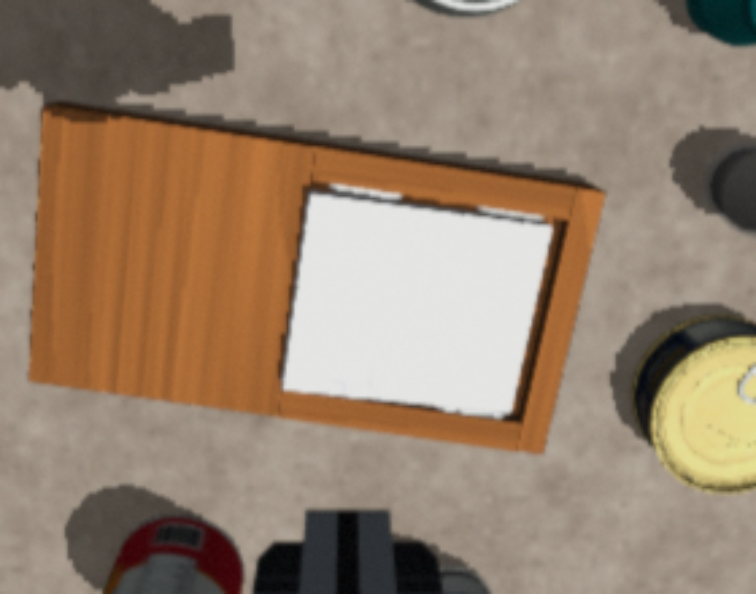

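The rear edge still rests on the recess lip, about 3 mm short, and the gap shows at the far end. I push a little farther, slightly lower.

```bash
python3 - <<'E'
from h import *
env.open_gripper()
env.reach(B(-95,0,.12),QP)
env.servo_line(B(-95,0,.0195))
for x in (-80,-70,-67):
    r=env.servo_line(B(x,0,.0195),vel=.04,until_force=20)
    print(x,r,((np.array(env.read_position()[:2])-RC)*1000)@e1,env.read_wrist_force())
    slab(cam="side",zlo=.022)
env.servo_line(B(-85,0,.0195),vel=.05)
slab(cam="side",zlo=.022)
env.servo_line(B(-85,0,.12))
env.gripper_close()
env.reach((.50,.24,.36),down(np.pi))
slab("pics/w5.png",zlo=.022); slab(zlo=.0305)
print(env.read_clock())
E
```

```text
-80 False -79.7235578282728 [-0.42373901  0.60151727  0.3278236 ]
slab c [-6.3  0.9] size [123.9 107.4] ang 0.24 z@c 35.3 tilt x,y rad [-0.1105 -0.0015]
-70 False -71.39155516975136 [-0.10638822 -5.18812461 -0.74687838]
slab c [-3.1  1. ] size [107.9 129.1] ang 89.63 z@c 35.2 tilt x,y rad [-0.1053  0.0016]
-67 False -68.97810736992353 [-0.36345153 -6.9048727  -2.46465406]
slab c [1.9 1.1] size [107.7 123.8] ang 89.73 z@c 35.0 tilt x,y rad [-0.1048 -0.0034]
slab c [1.8 0.8] size [124.4 107.6] ang 0.18 z@c 34.1 tilt x,y rad [-0.0878 -0.0001]
slab c [ 2.3 -0.9] size [104.4 119.1] ang 89.91 z@c 34.4 tilt x,y rad [-0.0905  0.0081]
slab c [-1.1  1.3] size [ 99.7 112.5] ang 89.92 z@c 34.9 tilt x,y rad [-0.0874  0.0016]
37.8583
```

The slab is now fully inside, with the rear resting on the beads. I press the ends.

```bash
python3 - <<'E'
from h import *
first=True
for x in (48,-46,48,-46):
    if first: env.reach(B(x,0,.07),QS); first=False
    else: env.servo_line(B(x,0,.055),vel=.2)
    env.servo_line(B(x,0,.046),vel=.1)
    r=env.servo_line(B(x,0,.022),vel=.03,until_force=22)
    print(x,r,env.read_position()[2],env.read_wrist_force(),env.read_clock())
    env.servo_line(B(x,0,.055),vel=.15)
    slab(cam="side",zlo=.022)
env.servo_line(B(-46,0,.15),vel=.2)
env.reach((.50,.24,.36),down(np.pi))
slab("pics/w6.png",zlo=.022); slab(zlo=.027)
print(env.read_clock())
E
```

```text
48 True 0.030542539130680137 [-2.02618671 -0.86114272  7.23533754] 40.0083
slab c [ 2.4 28.7] size [121.1  47.8] ang 3.76 z@c 33.8 tilt x,y rad [-0.0874 -0.0211]
-46 True 0.029137269519051698 [-0.03894935 -0.41310035  6.73390683] 41.85
slab c [1.7 0.7] size [124.2 107.9] ang 0.26 z@c 29.0 tilt x,y rad [-0.0005  0.0009]
48 True 0.02914449051531014 [-0.3743208  -0.47430925  4.57138392] 43.6917
slab c [ 2.2 28.3] size [122.5  48.3] ang 4.05 z@c 29.0 tilt x,y rad [-0.0017 -0.0125]
-46 True 0.029144753707785877 [-0.38560977 -0.88171966  5.67118825] 45.5333
slab c [1.3 0.7] size [125.9 107.8] ang 0.26 z@c 29.0 tilt x,y rad [-0.0009  0.0006]
slab c [ 2.  -0.9] size [119.6 104.5] ang 0.15 z@c 29.1 tilt x,y rad [0.0003 0.0053]
slab c [2.  1.3] size [ 99.6 119.4] ang 89.96 z@c 29.2 tilt x,y rad [0.     0.0012]
47.5
```

View pics/w6.png

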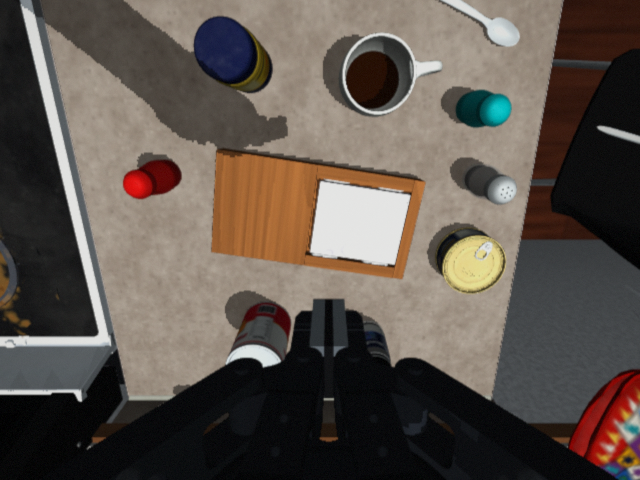

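The slab is flush and level at (362,222): top at 29.1 mm, tilt about 0.001 rad, about 2.4 mm off centre. The shaker is upright at (490,185) and nothing else has moved.

```bash
python3 -c "
from rig import env
print(env.finish_job())"
```

```text
the job is handed in; nothing more can be done
None
```

The job is handed in: the salt shaker stands upright on the worktop beside the board, and the slab sits flush and level in the recess, about 2.4 mm off centre. The last reading, at 47.5 s of the 72 s allowed, showed the other items where they were; the hand-in call returned no verdict.

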